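# Re-clamp a wrapped sample block so its bare ends are exposed

### The job

The orange block stands loosely between the jaws of the slide-jaw fixture with its finished, film-covered wide faces exposed. Turn it a quarter turn and stand it back on the bed between the jaws, midway along them, so that its bare metal ends are exposed and the jaws bear on the orange faces; then slide the jaw by its black knob until the block is clamped snugly between both jaws, and let go. Leave the blue block standing where it is.

Things in the scene. Friction and masses are not known exactly. Their poses are not given: they have to be found in the camera images.
- block: Aluminium sample block, 60 (x) x 40 (y) x 80 (z) mm, about 0.35 kg, loose. The two wide 60 x 80 faces (across its y) are covered in orange film; the two narrow 40 x 80 ends (across its x) are bare metal with two dark holes each. Origin at the centre of its underside, z up. It starts upright on the fixture bed with its x axis along the fixture's y, loosely between the jaws. Its upper 50 mm stand clear above the jaws; it can be gripped there across the orange faces (40 mm).
- fixture: Slide-jaw fixture fixed to the table: dark steel base 100 (x) x 240 (y) x 20 (z) mm with two green, steel-faced jaws whose faces are 60 mm wide (x, centred on x = 0) and rise 28 mm above the bed. Origin at the centre of the base's underside, on the table top; the bed is at z = 0.020. The jaws slide along y. The fixed jaw's face is at y = +0.090; behind it the jaw reaches to y = +0.116. The moving jaw is on the -y side.
- jaw (a joint): Travel in m of the moving jaw towards the fixed jaw, 0 (wide open) to 0.070. Its face stands at fixture y = -0.010 + value, so the gap between the jaws is 0.100 - value. It carries a round black knob, 26 mm in diameter, on a thinner stem: the axis is upright at fixture x = 0, y = -0.080 + value, and the knob reaches from z = 0.060 to 0.090 in the fixture frame. The slide is stiff by about 3 N and stays where it is left.
- blue_block: Bystander: block of the same size and origin (60 x 40 x 80 mm), covered in blue film on all four sides, standing on the table behind the fixture. Must stay where it is.
Things that resemble listed ones, but are neither listed nor needed, are in the scene too. What is shaped like the block but purple or turquoise is not meant.

How it is judged:
By the outcome, as a careful person would: the job done as asked, in the order asked, and still so for the second after the job is handed in, with the robot touching nothing.
It also fails if it takes over 42 s, if anything falls off the work surface, if the arm or the gripper's body presses on something with over 40 N, if the wrist force passes 120 N, or if a joint passes its speed limit or range.

### The arm

A 6-joint arm with a two-finger parallel gripper is mounted at the origin on a cart in front of the work surface, level with it; the furniture and walls round the work are solid. World frame = base frame: x ahead of the robot, y to its left, z up, the work surface at z = 0. Lengths are in m, angles in degrees, forces in N, time in s.
With the tool pointing down it reaches from about 0.25 to 0.725 m from the base axis. Payload 9.7 kg.
Tool frame: the origin (TCP) lies between the finger pads; the fingertips stand 17 mm ahead of it and the grasp point (between the pads) lies 2 mm behind it; x points along the fingers, y is the direction in which the jaws open and shut, and the axes are right-handed (so a half turn about x gives the same grasp; the last joint's range is limited). The gripper opens to 85 mm and grips with 20 to 120 N. Pads are 22 mm wide; open, the fingers measure 114 mm over their backs; the gripper's body (76 mm by 85 mm) begins 54 mm behind the grasp point. The pads swing forward as they close: fully open they stand 13 mm farther back than shut.
Start: joints at [65.604, 4.979, 10.078, 95.1, 0, 90], TCP at [0.227, 0.501, 0.212] pointing down, gripper open.
Joint ranges: [-179.16, 179.16], [-48.56, 103.87], [-65.8, 70.77], [-126.05, 130.52], [-82.76, 87.17], [-180, 180]. Speed limits (degrees/s): [127.2, 127.2, 147.25, 180, 180, 180].

### API

Orientations are given as [roll, pitch, yaw] about the fixed x, y, z axes, in that order (R = Rz(yaw) Ry(pitch) Rx(roll)).
In Python, from station import bot gives the robot as it stands.
- The arm moves only by the tool step_arm, never from a script. Its argument "moves" is a list of rows, each a list of 7 numbers: the shift along the world's x, y, z in mm, then the turn, a rotation vector about the world's x, y, z in degrees, then the opening, from 0 (shut) to 1 (fully open). A call has 1 to 8 rows; each row is the pose to reach, as a shift and turn from the pose commanded when the call began; what a row does not reach only later rows make up. A row lasts 1/12 s, in which the tool goes at most 41.7 mm and 7.16 degrees, less where a joint would pass 70% of its speed; a pose out of reach is approached as far as the arm can. A call with a gripper value outside its range is refused whole. The fingers move at their own pace and stop on an object; "squeeze" is the grip in N (left out, the last holds). Time passes only in rows, so rows that repeat a pose let the fingers close. It gives the time, the measured TCP pose, the force and the opening at its end, in the units of the state.
- bot.state(): the state, without advancing time (a new reading comes with each control period).
- bot.capture(name): name is "scene" or "top"; returns a dict with "pixels" (400x640x3 uint8, red, green, blue), "mtx" (3x3 intrinsics, pixels), "T" (4x4, takes a point from camera to world coordinates). Camera axes: x right, y down, z forward; pixel columns grow to the right and rows downward; lengths in m; the calibration is good to about 2 mm. A picture is of the moment at which its call begins. There is no depth.
- bot.job_done(): hands the job in, once; it reports no verdict.
Trained networks look in a picture, given as the dict that the camera call returned (one of the last four; its "shot" number tells which), for a name from the list of things; names that differ only in an ending like _2 or _b are one class to them, and where a whole thing is asked for, a point or a joint stands for the part that bears it (a point fixed in the world has none). Each returns a list of dicts, best first, with "confidence" (0 to 1); they miss things now and then, are a little off and sometimes report something else, mostly with a low value. They report only what shows in the picture. A call takes as long as a camera call. They do not tell look-alikes from the thing itself.
- bot.regions_of(label, picture): "pixels" (400x640 bool, what is visible of it) and "box" ([left, top, right, bottom] in pixels, round what is visible of it).
- bot.place_of(label, picture): "centre" ([row, column] in pixels: a listed point, or the origin of a listed thing).
The state is a dict: "time": time; "joints": joint angles; "qd": joint speeds; "joint_torque": joint torques, N m; "position": TCP position; "ee_rot": TCP orientation; "contact_force": force on the tool from outside, world axes, zero at the start; "wrist_torque": the same for the moment, N m; "finger_gap": finger opening in m.
Only numpy, scipy, OpenCV 4.12 (cv2) and the standard library are available. Lean on these libraries where they do the work, as an engineer would, in place of code of your own. Each camera call takes 0.05 s, during which the arm holds its last target. There are 200 camera calls.

## Working session

There is one attempt and no reset: what is moved stays moved. The work goes in short steps, Python scripts to look and compute and a tool call to move; the robot and the scene stay as the last step left them, time stands still between calls to the robot, and variables do not carry over. Pictures are saved under pics/ and viewed, on a budget of 10 in all, crops included, one or two more only if the job needs it, and the job is handed in when it is done.

Besides the shell and the picture viewer there is one more tool, called after "Request:" by a JSON object that holds its "name" and its "arguments", one argument or row to a line. step_arm: Moves the arm, as the interface text tells. Its arguments: {"type":"object","properties":{"moves":{"type":"array","items":{"type":"array","items":{"type":"number"}}},"squeeze":{"type":"number"}},"required":["moves"]}

```bash
ls; mkdir -p pics
python3 - <<'E'
from station import bot
import cv2, numpy as np
s=bot.state(); print(s)
ims=[]
for n in("scene","top"):
    p=bot.capture(n); ims.append(p["pixels"]); print(n,p["mtx"].tolist(),np.round(p["T"],4).tolist())
    for l in("block","fixture","jaw","blue_block"):
        for d in bot.regions_of(l,p): print(l,"reg",round(d["confidence"],2),d["box"],d["pixels"].sum())
        for d in bot.place_of(l,p): print(l,"pl",round(d["confidence"],2),d["centre"])
    cv2.imwrite(f"pics/{n}0.png",p["pixels"][:,:,::-1])
E
```

```text
pics
{'time': 0.0, 'joints': array([6.56051626e+01, 5.01125720e+00, 1.00338444e+01, 9.51012251e+01,
       2.02789953e-03, 8.99998600e+01]), 'qd': array([-0.00947033,  0.05666575,  0.00352261, -0.005481  , -0.03223601,
        0.03740661]), 'joint_torque': array([ 1.48622985e-03, -5.20391572e+01,  4.64797568e+01,  1.64684089e-02,
        1.69739992e-04, -2.75153127e-05]), 'position': array([0.22704043, 0.5006538 , 0.21167614]), 'ee_rot': array([ -91.47734378,   89.92133591, -115.87204254]), 'contact_force': array([-0.07957395, -0.78245388, -0.25833832]), 'wrist_torque': array([-0.01842894, -0.02922472,  0.0324302 ]), 'finger_gap': 0.08552564125551446}
scene [[453.1941246509985, 0.0, 319.2180141698169], [0.0, 453.1941246509985, 194.54885562282118], [0.0, 0.0, 1.0]] [[0.7546, -0.3788, 0.5358, 0.0195], [-0.6559, -0.4116, 0.6327, -0.7592], [-0.0191, -0.8289, -0.5591, 0.6089], [0.0, 0.0, 0.0, 1.0]]
block reg 0.88 [312.6, 157.7, 348.1, 197.7] 1032
block reg 0.78 [219.5, 198.0, 256.0, 244.4] 1401
block reg 0.62 [267.6, 167.5, 298.6, 212.4] 1085
block pl 0.96 [191.8, 327.8]
block pl 0.92 [205.5, 282.5]
block pl 0.61 [235.9, 239.0]
fixture reg 0.69 [252.3, 187.0, 356.8, 261.8] 3231
fixture pl 0.61 [220.6, 297.6]
jaw reg 0.73 [286.0, 200.0, 339.7, 239.8] 1210Traceback (most recent call last):
  File "<stdin>", line 9, in <module>
ValueError: it knows: block, blue_block, fixture
```

Run:
```python
from station import bot
import cv2, numpy as np
for n in("scene","top"):
    p=bot.capture(n); cv2.imwrite(f"pics/{n}0.png",cv2.resize(p["pixels"][:,:,::-1],(800,500),interpolation=cv2.INTER_CUBIC)); np.savez(f"{n}0.npz",**p)
    if n=="scene": continue
    print(n,p["mtx"].tolist(),np.round(p["T"],4).tolist())
    for l in("block","fixture","blue_block","jaw"):
        for d in bot.regions_of(l,p): print(l,"reg",round(d["confidence"],2),d["box"],d["pixels"].sum())
        if l!="jaw":
          for d in bot.place_of(l,p): print(l,"pl",round(d["confidence"],2),d["centre"])
```

```text
top [[366.5099738936661, 0.0, 324.2228697831993], [0.0, 366.5099738936661, 199.92944426624325], [0.0, 0.0, 1.0]] [[-0.0232, -0.9857, 0.167, 0.4283], [-0.9996, 0.0253, 0.0101, -0.1376], [-0.0142, -0.1667, -0.9859, 0.9648], [0.0, 0.0, 0.0, 1.0]]
block reg 0.97 [292.9, 225.1, 317.3, 240.7] 466
block reg 0.79 [292.2, 272.3, 312.5, 295.7] 470
block reg 0.76 [289.5, 168.7, 315.8, 196.2] 482
block pl 0.74 [235.6, 304.5]
block pl 0.71 [283.4, 305.7]
block pl 0.66 [186.2, 304.4]
fixture reg 0.75 [281.8, 211.5, 373.7, 256.0] 3120
fixture pl 0.81 [231.5, 326.4]
blue_block reg 0.93 [319.4, 124.1, 345.7, 157.6] 559
blue_block reg 0.55 [290.3, 225.6, 317.1, 242.2] 490
blue_block pl 0.66 [141.1, 326.2]
jaw reg 0.91 [326.8, 216.9, 362.5, 249.2] 833
```

View pics/scene0.png

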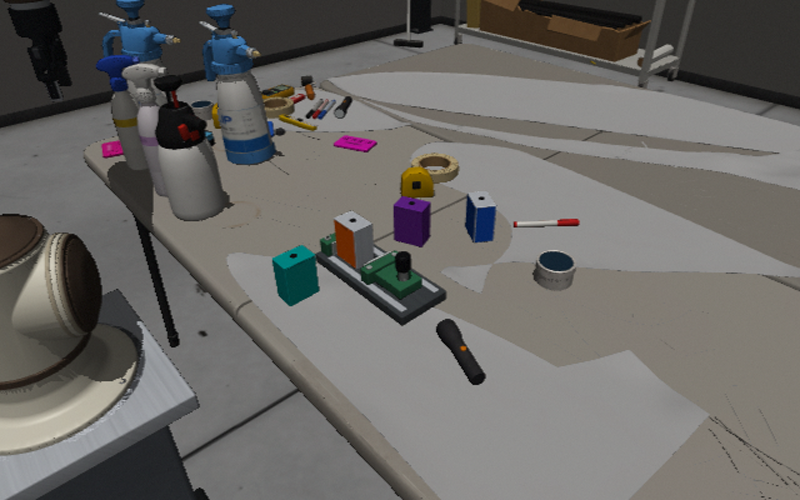

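View pics/top0.png

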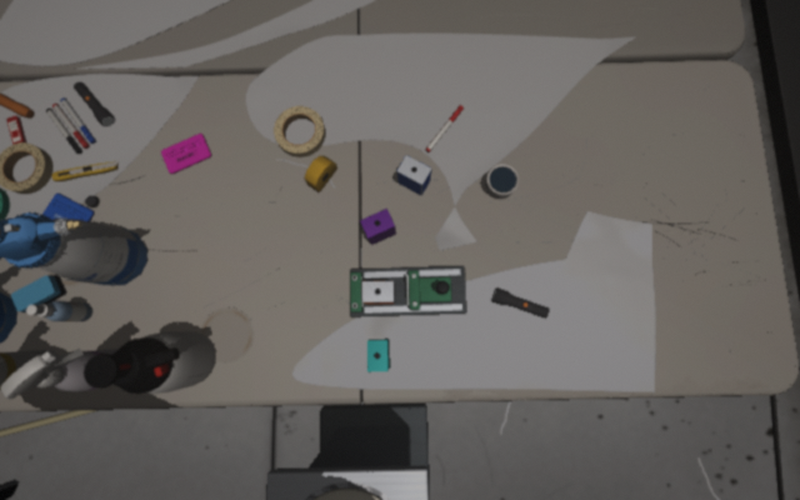

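```bash
cat > h.py <<'E'
import numpy as np, cv2
from scipy.optimize import minimize
def proj(p,P):
    T=np.linalg.inv(p["T"]); q=P@T[:3,:3].T+T[:3,3]; u=q@p["mtx"].T; return u[:,:2]/u[:,2:]
def box(lo,hi): return np.array([[x,y,z] for x in(lo[0],hi[0]) for y in(lo[1],hi[1]) for z in(lo[2],hi[2])],float)
def place(P,x,y,a,z=0):
    c,s=np.cos(a),np.sin(a); return P@np.array([[c,s,0],[-s,c,0],[0,0,1]])+[x,y,z]
def paint(p,parts,S=4):
    m=np.zeros((400*S,640*S),np.uint8)
    for P in parts: cv2.fillConvexPoly(m,cv2.convexHull((((proj(p,P)+.5)*S)).round().astype(np.int32)),1)
    return cv2.resize(m.astype(np.float32),(640,400),interpolation=cv2.INTER_AREA)
def ray(p,uv,z):
    d=p["T"][:3,:3]@np.linalg.solve(p["mtx"],[uv[0],uv[1],1]); o=p["T"][:3,3]; return o+d*(z-o[2])/d[2]
BLK=box([-.03,-.02,0],[.03,.02,.08])
def fixparts(v): return [box([-.05,-.12,0],[.05,.12,.02]),box([-.03,.09,.02],[.03,.116,.048]),box([-.03,-.02+v,.02],[.03,-.01+v,.048])]
def knob(v):
    t=np.linspace(0,6.28,24); return np.vstack([np.c_[.013*np.cos(t),-.08+v+.013*np.sin(t),0*t+z] for z in(.06,.09)])
def pick(ds,uv):
    ds=[d for d in ds if d["box"][0]-3<uv[0]<d["box"][2]+3 and d["box"][1]-3<uv[1]<d["box"][3]+3]; return ds[0]["pixels"] if ds else None
def fitbox(views,x0):  # views: list (pic,mask); block fit x,y,a
    def c(q): return sum(np.abs(paint(p,[place(BLK,q[0]/1e3,q[1]/1e3,np.radians(q[2]),x0[3])])-m).sum() for p,m in views)
    best=min((minimize(c,[x0[0],x0[1],a],method="Nelder-Mead",options=dict(initial_simplex=np.array([x0[0],x0[1],a])+np.array([[0,0,0],[12,0,0],[0,12,0],[0,0,15]]),xatol=.1,fatol=.1)) for a in x0[2]),key=lambda r:r.fun)
    return best.x,best.fun
E
cat > m.py <<'E'
from station import bot
from h import *
S=bot.capture("scene");T=bot.capture("top")
def g(l,p): return bot.regions_of(l,p)
bs,bt=g("block",S),g("block",T); fs,ft=g("fixture",S),g("fixture",T)
js,jt=g("jaw",S),g("jaw",T)
for nm,us,ut in(("orange",(284,195),(302,233)),("purple",(328,177),(302,180)),("teal",(237,220),(302,284))):
    a,b=pick(bs,us),pick(bt,ut)
    v=[(p,m) for p,m in((S,a),(T,b)) if m is not None]
    z=.02 if nm=="orange" else 0
    x=ray(T,ut,z+.08)*1e3
    print(nm,len(v),fitbox(v,(x[0],x[1],(90,) if nm=="orange" else (30,75,120,165),z)))
    if nm=="orange": A,B=a,b
b=[d for d in g("blue_block",T) if d["box"][3]<190][0]["pixels"]; x=ray(T,(330,140),.08)*1e3
print("blue",fitbox([(T,b)],(x[0],x[1],(30,75,120,165),0)))
O=lambda *m: np.any([k for k in m if k is not None],0)
MT=O(ft[0]["pixels"],B,jt[0]["pixels"] if jt else None); MS=O(fs[0]["pixels"],A,js[0]["pixels"] if js else None) if fs else None
x=ray(T,(326.4,231.5),0)*1e3
def parts(q):
    a=np.radians(q[2]); return [place(P,q[0]/1e3,q[1]/1e3,a) for P in fixparts(q[3]/1e3)+[knob(q[3]/1e3)]]
blk=lambda:[]
for nm,vs in(("top",[(T,MT,B)]),("both",[(T,MT,B),(S,MS,A)])):
    def c(q): return sum((np.abs(paint(p,parts(q))-m)*(1-cv2.dilate(e.astype(np.uint8),np.ones((3,3))))).sum() for p,m,e in vs)
    r=minimize(c,[x[0],x[1],0,15],method="Nelder-Mead",options=dict(initial_simplex=np.array([x[0],x[1],0,15])+np.vstack([np.zeros(4),np.diag([12,12,6,15])]),xatol=.1,fatol=.1)); print(nm,r.x,r.fun)
q=r.x
out=[]
for p,(cx,cy,w) in((S,(290,215,110)),(T,(322,232,110))):
    k=5; im=cv2.resize(p["pixels"],None,fx=k,fy=k,interpolation=cv2.INTER_CUBIC)[:,:,::-1].copy()
    for P in parts(q): cv2.polylines(im,[cv2.convexHull(((proj(p,P)+.5)*k).astype(np.int32))],True,(0,255,255),1)
    out.append(im[int((cy-40)*k):int((cy+50)*k),int((cx-w/2-20)*k):int((cx+w/2+20)*k)])
cv2.imwrite("pics/fit.png",cv2.resize(np.vstack(out),(500,600)))
E
python3 m.py
```

```text
orange 2 (array([496.2546474 , -74.52549353,  85.42884653]), np.float64(218.9375))
purple 2 (array([635.09614624, -73.35027322, 115.69519814]), np.float64(176.5625))
teal 2 (array([376.93710318, -70.36080229, 181.38123779]), np.float64(150.3125))
blue (array([ 744.21852482, -149.12544113,   59.75422679]), np.float64(30.75))
top [ 504.61904099 -130.1381404     0.69513116   26.77126879] 133.8125
both [ 5.03401988e+02 -1.29349693e+02  2.67779090e-01  1.30298947e+01] 378.0625
```

View pics/fit.png

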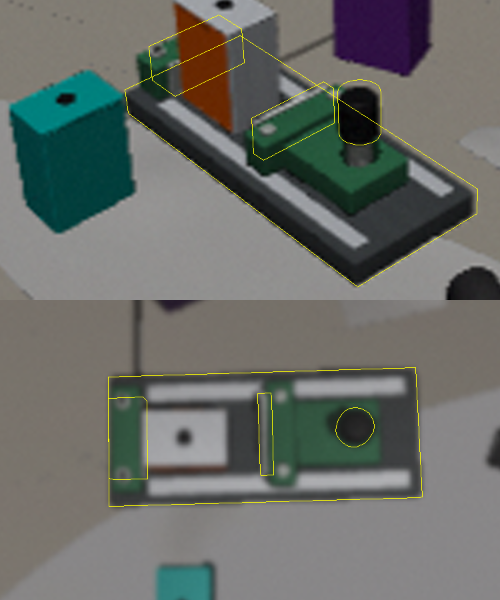

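Run:
```python
from station import bot
from h import *
from scipy.spatial.transform import Rotation as R
s=bot.state(); print(s["time"],R.from_euler("xyz",s["ee_rot"],degrees=True).as_matrix().round(3).tolist(), s["position"])
S=bot.capture("scene");T=bot.capture("top")
def dark(p,c,r,th):
    g=p["pixels"].astype(int).sum(2)/3; y0,x0=int(c[1])-r,int(c[0])-r; w=g[y0:y0+2*r+1,x0:x0+2*r+1]; k=np.clip(th-w,0,None)
    Y,X=np.mgrid[:w.shape[0],:w.shape[1]]; return (k*X).sum()/k.sum()+x0,(k*Y).sum()/k.sum()+y0
def tri(us,ut):
    def c(q): return np.r_[proj(S,q[None])[0]-us,proj(T,q[None])[0]-ut]
    from scipy.optimize import least_squares
    r=least_squares(c,[.5,-.08,.1]); return r.x.round(4),r.fun.round(2)
us=dark(S,(282.4,168.2),3,150) ; ut=dark(T,(302,233),3,150)
print("hole",us,ut,ray(S,us,.1),ray(T,ut,.1),tri(us,ut))
for c,p in((us,S),(ut,T)):
    x,y=map(int,c); print(p["pixels"][y-5:y+6,x-6:x+7].sum(2)//3)
# top-face outline in top view: white thresholds
p=T["pixels"].astype(int); o=((p[:,:,0]-p[:,:,2]>40)); 
m=(p.sum(2)/3>140).astype(np.uint8); m[:215]=0;m[252:]=0;m[:,:285]=0;m[:,325:]=0
n,l,st,ce=cv2.connectedComponentsWithStats(m); i=l[int(ut[1]),int(ut[0])-4]
print(st[i],ce[i],cv2.minAreaRect(np.argwhere(l==i)[:,::-1].astype(np.float32)), ray(T,ce[i],.1))
```

```text
1.2 [[-0.0, 0.413, 0.911], [-0.0, 0.911, -0.413], [-1.0, -0.0, -0.0]] [0.22718427 0.50087452 0.21236967]
hole (np.float64(282.24124513618676), np.float64(166.957552175451)) (np.float64(301.72999401317105), np.float64(232.71941728197964)) [ 0.51863787 -0.0452416   0.1       ] [ 0.49763056 -0.07381484  0.1       ] (array([ 0.4965, -0.0759,  0.1221]), array([-0.3 ,  0.03,  0.17, -0.27]))
[[123 121 121 121 122 122 122 124 123 121 123 123 122]
 [122 122 123 121 121 122 121 123 121 121 121 122 122]
 [120 122 121 122 121 122 121 122 122 123 124 121 123]
 [122 122 122 122 124 123 123 122 123 123 123 123 124]
 [122 124 122 122 122 122 122 122 122 122 123 121 121]
 [122 122 124 123 122 123 122 121 123 122 123 123 122]
 [122 123 122 122 122 121 124 123 123 121 124 122 121]
 [122 123 122 111  95 132 108 121 122 121 122 123 123]
 [122 118 127 160 158 162 162 125 122 119 122 122 122]
 [156 183 159 161 161 158 158 156 141 113 123 122 122]
 [159 160 160 161 159 158 157 161 159 151 127 104 121]]
[[158 159 159 159 158 158 159 158 158 157 159 159 158]
 [157 159 160 159 158 159 159 159 158 158 159 159 159]
 [158 159 159 161 158 157 153 153 154 158 159 160 161]
 [159 158 159 161 156 144 125 120 133 151 159 161 161]
 [160 160 160 157 148 116  82  73  96 134 155 161 161]
 [163 161 160 156 136  88  50  42  67 114 152 162 161]
 [163 162 162 156 132  78  43  38  58 107 152 163 164]
 [163 163 164 159 138  94  62  58  77 118 155 164 165]
 [163 164 164 162 150 128 108 107 118 142 161 167 166]
 [164 165 165 164 162 153 146 147 153 160 165 167 168]
 [164 164 165 165 165 163 161 163 165 166 166 167 169]]
[290 226  25  15 327] [301.66666667 233.04587156] ((302.0, 233.0), (24.0, 14.0), 0.0) [ 0.49686472 -0.07365532  0.1       ]
```

Run:
```python
from h import *
S=dict(np.load("scene0.npz"));T=dict(np.load("top0.npz"))
k=.8
print("tcp",proj(S,np.array([[.227,.501,.212]]))/k,proj(T,np.array([[.227,.501,.212]]))/k)
from scipy.optimize import least_squares
def tri(us,ut):
    c=lambda q:np.r_[proj(S,q[None])[0]-np.array(us)*k,proj(T,q[None])[0]-np.array(ut)*k]
    r=least_squares(c,[.4,.2,.2]); return r.x.round(3),r.fun.round(1)
for n,u in dict(blackb=(198,205),white=(165,190),blue=(250,155),grey=(140,165),teal_blue2=(145,120)).items(): print(n,ray(S,np.array(u)*k,0).round(3))
print("black head",tri((170,80),(105,365))); print("red trig",tri((190,132),(160,368)))
print("blue nozzle",tri((240,38),(72,226))); print("blue2",tri((175,40),(68,226)))
```

```text
tcp [[ 67.07621467 108.72466942]] [[  6.14097262 467.7477988 ]]
blackb [0.38  0.336 0.   ]
white [0.354 0.453 0.   ]
blue [0.587 0.486 0.   ]
grey [0.359 0.623 0.   ]
teal_blue2 [0.48  0.912 0.   ]
black head (array([0.382, 0.317, 0.277]), array([ 1.4,  0.1, -0.5,  1. ]))
red trig (array([0.375, 0.281, 0.187]), array([-2.4, -0.2,  0.9, -1.8]))
blue nozzle (array([0.578, 0.365, 0.31 ]), array([ 8. ,  0. , -2.7,  4.9]))
blue2 (array([0.54 , 0.391, 0.304]), array([ 42.3,   1.4, -13.6,  26.1]))
```

Request:
{"name": "step_arm", "arguments": {
  "moves": [
    [0,0,40,0,0,0,1],
    [0,0,80,0,0,0,1],
    [0,0,120,0,0,0,1],
    [0,0,160,0,0,0,1],
    [0,0,200,0,0,0,1],
    [0,0,200,0,0,0,1]
  ]
}}

```text
time: 1.8
position: [0.2271, 0.5008, 0.4181]
ee_rot: [90.1, 89.6, 65.7]
contact_force: [-0.8, -0.7, 0.4]
finger_gap: 0.0856
```

Request:
{"name": "step_arm", "arguments": {
  "moves": [
    [17,-36,0,0,0,-7,1],
    [34,-72,0,0,0,-14,1],
    [51,-108,0,0,0,-21,1],
    [68,-144,0,0,0,-28,1],
    [85,-180,0,0,0,-35,1],
    [102,-216,0,0,0,-42,1],
    [119,-252,0,0,0,-49,1],
    [136,-288,0,0,0,-56,1]
  ]
}}

```text
time: 2.47
position: [0.3634, 0.211, 0.4126]
ee_rot: [108.3, 90.0, 27.6]
contact_force: [0.6, -0.2, 0.1]
finger_gap: 0.0856
```

Request:
{"name": "step_arm", "arguments": {
  "moves": [
    [17,-36,0,0,0,-4.8,1],
    [34,-72,0,0,0,-9.6,1],
    [51,-108,-20,0,0,-9.6,1],
    [68,-144,-40,0,0,-9.6,1],
    [85,-180,-60,0,0,-9.6,1],
    [102,-216,-80,0,0,-9.6,1],
    [119,-252,-100,0,0,-9.6,1],
    [134,-288,-120,0,0,-9.6,1]
  ]
}}

```text
time: 3.13
position: [0.4917, -0.0635, 0.2992]
ee_rot: [91.5, 90.0, 1.5]
contact_force: [2.0, 1.3, 0.0]
finger_gap: 0.0852
```

```bash
python3 -c "
from station import bot
from scipy.spatial.transform import Rotation as R
s=bot.state();print(s['time'],s['position'].round(4),s['joints'].round(2),R.from_euler('xyz',s['ee_rot'],degrees=True).as_matrix().round(3).tolist(),s['contact_force'])"
```

```text
3.1333 [ 0.4917 -0.0635  0.2992] [-7.3600e+00  4.2000e-01  1.5200e+01  1.0474e+02  1.0000e-02  8.2650e+01] [[0.001, 1.0, -0.0], [0.0, -0.0, -1.0], [-1.0, 0.001, -0.0]] [2.01866264 1.25289768 0.0239237 ]
```

Request:
{"name": "step_arm", "arguments": {
  "moves": [
    [0,0,-40,0,0,0,1],
    [0,0,-80,0,0,0,1],
    [0,0,-120,0,0,0,1],
    [0,0,-150,0,0,0,1],
    [0,0,-175,0,0,0,1],
    [0,0,-195,0,0,0,1],
    [0,0,-214,0,0,0,1],
    [0,0,-214,0,0,0,1]
  ]
}}

```text
time: 3.8
position: [0.4893, -0.0613, 0.0822]
ee_rot: [-97.1, 89.7, 172.9]
contact_force: [0.2, -0.1, -0.5]
finger_gap: 0.0855
```

Run:
```python
from station import bot
import cv2,numpy as np
s=bot.state();print(s['position'],s['contact_force'])
a=bot.capture("scene")["pixels"];b=bot.capture("top")["pixels"]
f=lambda im,x,y:cv2.resize(im[y:y+100,x:x+130,::-1],(780,600),interpolation=cv2.INTER_CUBIC)[:, :]
cv2.imwrite("pics/g1.png",cv2.resize(np.vstack([f(a,225,130),f(b,257,180)]),(390,600)))
```

```text
[ 0.48928309 -0.0613044   0.08218635] [ 0.23053296 -0.0944185  -0.5041121 ]
```

View pics/g1.png

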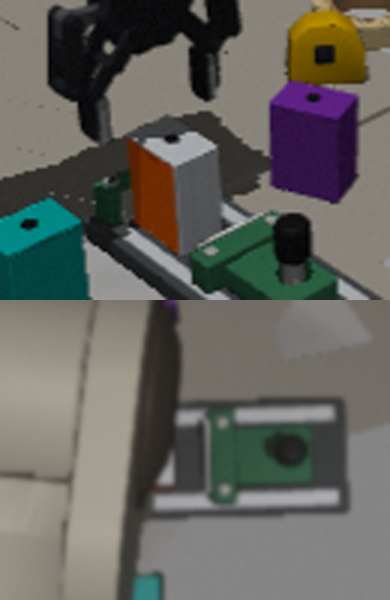

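Run:
```python
from station import bot
from h import *
S=bot.capture("scene"); s=bot.state(); print(s['time'],s['position'],s['ee_rot'],s['joints'])
for P in([.489,-.061,.065],[.432,-.061,.075],[.546,-.061,.075],[.497,-.075,.1]): print(P,(proj(S,np.array([P]))[0]-[225,130])*3)
cv2.imwrite("pics/g2.png",cv2.resize(S["pixels"][100:270,180:400,::-1],(660,510),interpolation=cv2.INTER_CUBIC))
```

```text
3.95 [ 0.49170111 -0.06159482  0.08707962] [80.66456136 89.94448051 -9.3332979 ] [-7.13887788e+00 -3.14716372e+00 -1.20016730e+01  8.10900120e+01
 -2.12586815e-03  8.28589804e+01]
[0.489, -0.061, 0.065] [155.54199368 174.04188237]
[0.432, -0.061, 0.075] [ 89.66209514 192.12047271]
[0.546, -0.061, 0.075] [215.58715398 134.78337586]
[0.497, -0.075, 0.1] [172.71529662 136.84663221]
```

View pics/g2.png

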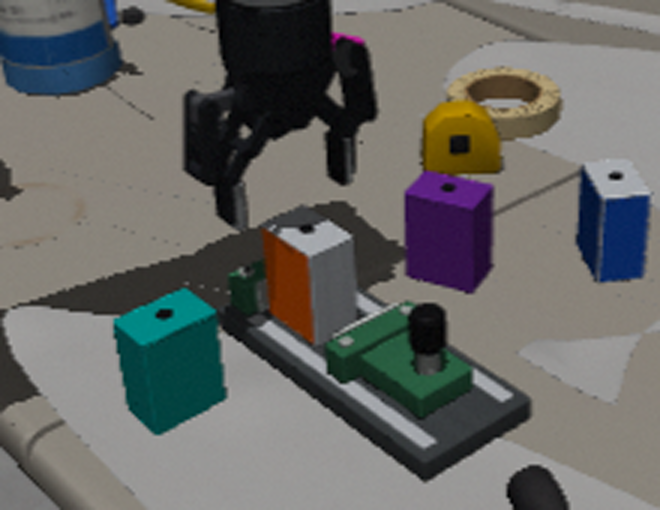

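Run:
```python
from station import bot
from h import *
S=bot.capture("scene"); s=bot.state(); print(s['time'],s['position'],s['finger_gap'])
im=cv2.resize(S["pixels"][100:270,180:400,::-1],(660,510),interpolation=cv2.INTER_CUBIC)
x,y,z=s['position']
for dz in(-.017,-.004,.05,.054):
  for dx in(-.057,-.043,0,.043,.057):
    u=((proj(S,np.array([[x+dx,y,z+dz]]))[0]-[180,100])*3).astype(int); cv2.circle(im,tuple(map(int,u)),2,(0,255,0) if dz<0 else (255,255,0),-1)
cv2.imwrite("pics/g3.png",im)
```

```text
4.0 [ 0.49207398 -0.06163919  0.0875202 ] 0.08534111152144869
```

View pics/g3.png

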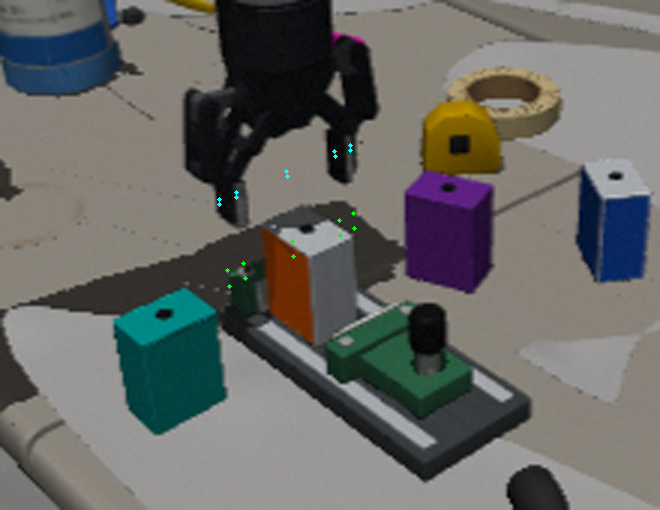

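Request:
{"name": "step_arm", "arguments": {
  "moves": [
    [3,-7,0,0,0,0,1],
    [5,-13,0,0,0,0,1],
    [5,-13,-5,0,0,0,1],
    [5,-13,-10,0,0,0,1],
    [5,-13,-10,0,0,0,1]
  ]
}}

```text
time: 4.42
position: [0.4958, -0.0747, 0.0747]
ee_rot: [-101.4, 89.9, 168.6]
contact_force: [0.4, -0.0, 0.8]
finger_gap: 0.0853
```

Run:
```python
from station import bot
from h import *
S=bot.capture("scene"); s=bot.state(); print(s['time'],s['position'],s['finger_gap'],s['contact_force'])
old=cv2.imread("pics/g2.png")
new=cv2.resize(S["pixels"][100:270,180:400,::-1],(660,510),interpolation=cv2.INTER_CUBIC)
for nm,(x0,y0,x1,y1) in dict(L=(205,150,250,228),R=(322,110,362,188),B=(215,40,335,130)).items():
    t=old[y0:y1,x0:x1]; r=cv2.matchTemplate(new[max(0,y0-60):y1+60,x0-60:x1+60],t,cv2.TM_CCOEFF_NORMED); _,v,_,l=cv2.minMaxLoc(r)
    print(nm,v,(l[0]-60)/3,(l[1]-min(60,y0))/3)
a=proj(S,np.array([[.4917,-.0616,.087],s['position']])); print(a[1]-a[0])
a=proj(S,np.array([[.4917,-.0616,.087+.04],s['position']+[0,0,.04]])); print(a[1]-a[0])
```

```text
4.4667 [ 0.49581605 -0.07453373  0.07507443] 0.08543893944298868 [ 0.66096021 -0.51733163 -0.53481092]
L 0.9379961490631104 6.0 6.333333333333333
R 0.987123429775238 5.666666666666667 6.0
B 0.9786049723625183 6.333333333333333 6.333333333333333
[5.45610545 6.27892369]
[5.58356352 6.43590897]
```

Request:
{"name": "step_arm", "arguments": {
  "moves": [
    [0,0,-7,0,0,0,1],
    [0,0,-14,0,0,0,1],
    [0,0,-14,0,0,0,1]
  ]
}}

```text
time: 4.72
position: [0.4955, -0.0743, 0.0602]
ee_rot: [-98.7, 89.9, 171.3]
contact_force: [-1.1, -0.4, 0.9]
finger_gap: 0.0854
```

Run:
```python
from station import bot
from h import *
S=bot.capture("scene"); s=bot.state(); print(s['time'],s['position'],s['finger_gap'],s['contact_force'])
cv2.imwrite("pics/g4.png",cv2.resize(S["pixels"][100:270,180:400,::-1],(660,510),interpolation=cv2.INTER_CUBIC))
```

```text
4.7667 [ 0.49567474 -0.07433762  0.06082986] 0.08515016431266537 [-1.15265308 -0.2498525  -1.40651669]
```

View pics/g4.png

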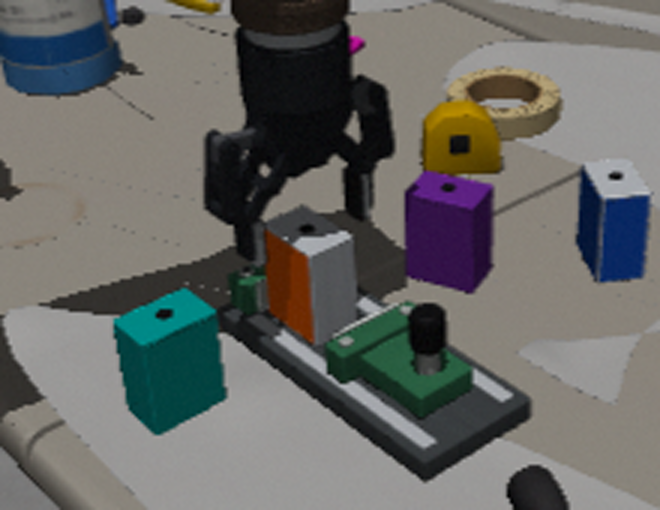

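Request:
{"name": "step_arm", "arguments": {
  "moves": [
    [0,0,0,0,0,0,0.7],
    [0,0,0,0,0,0,0.5],
    [0,0,0,0,0,0,0.4],
    [0,0,0,0,0,0,0.3],
    [0,0,0,0,0,0,0.3],
    [0,0,0,0,0,0,0.3]
  ],
  "squeeze": 20
}}

```text
time: 5.27
position: [0.4965, -0.0746, 0.0623]
ee_rot: [87.2, 90.0, -2.8]
contact_force: [-1.9, -0.6, 3.3]
finger_gap: 0.0395
```

Run:
```python
from station import bot
from h import *
S=bot.capture("scene"); s=bot.state(); print(s['time'],s['position'],s['finger_gap'],s['contact_force'])
cv2.imwrite("pics/g5.png",cv2.resize(S["pixels"][100:270,180:400,::-1],(660,510),interpolation=cv2.INTER_CUBIC))
```

```text
5.3167 [ 0.49645    -0.07456231  0.06228505] 0.03956655552358672 [-1.8845462   1.30758498  3.86671171]
```

View pics/g5.png

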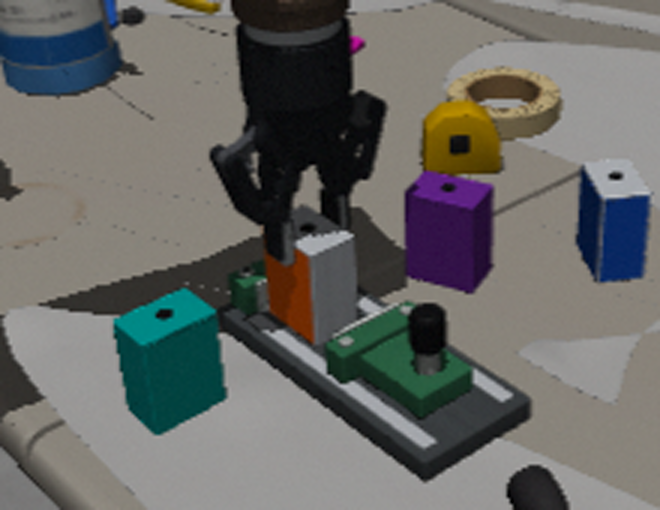

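Request:
{"name": "step_arm", "arguments": {
  "moves": [
    [0,0,0,0,0,0,0.3],
    [0,0,0,0,0,0,0.3],
    [0,0,8,0,0,0,0.3],
    [0,0,20,0,0,0,0.3],
    [0,0,35,0,0,0,0.3],
    [0,0,50,0,0,0,0.3],
    [0,0,65,0,0,0,0.3],
    [0,0,70,0,0,0,0.3]
  ],
  "squeeze": 50
}}

```text
time: 5.98
position: [0.4971, -0.0747, 0.1347]
ee_rot: [80.8, 89.8, -9.1]
contact_force: [0.1, -0.5, -3.3]
finger_gap: 0.0387
```

Request:
{"name": "step_arm", "arguments": {
  "moves": [
    [1,2,0,0,0,5,0.3],
    [2,4,0,0,0,11,0.3],
    [3,6,0,0,0,17,0.3],
    [4,8,0,0,0,23,0.3],
    [5,10,0,0,0,29,0.3],
    [6,11,0,0,0,35,0.3],
    [6,11,0,0,0,41,0.3],
    [6,11,0,0,0,46,0.3]
  ]
}}

```text
time: 6.65
position: [0.5022, -0.0634, 0.1316]
ee_rot: [-143.5, 90.0, 172.8]
contact_force: [0.6, -0.5, -4.4]
finger_gap: 0.0391
```

Request:
{"name": "step_arm", "arguments": {
  "moves": [
    [0,0,0,0,0,6,0.3],
    [0,0,0,0,0,12,0.3],
    [0,0,0,0,0,18,0.3],
    [0,0,0,0,0,24,0.3],
    [0,0,0,0,0,30,0.3],
    [0,0,0,0,0,36,0.3],
    [0,0,0,0,0,41,0.3],
    [0,0,0,0,0,44,0.3]
  ]
}}

```text
time: 7.32
position: [0.5022, -0.0635, 0.1317]
ee_rot: [173.6, 90.0, 173.9]
contact_force: [-1.1, 0.8, -4.9]
finger_gap: 0.039
```

```bash
cat > st.py <<'E'
from station import bot
from h import *
from scipy.spatial.transform import Rotation as R
def st():
    s=bot.state(); m=R.from_euler('xyz',s['ee_rot'],degrees=True).as_matrix()
    print(round(s['time'],2),s['position'].round(4),"F",s['contact_force'].round(1),"gap",round(s['finger_gap'],4),"yaxis",np.degrees(np.arctan2(m[1,1],m[0,1])).round(2),"down",m[:,0].round(3),"j6",s['joints'][5].round(1))
E
python3 - <<'E'
from st import *
st(); S=bot.capture("scene"); 
cv2.imwrite("pics/g6.png",cv2.resize(S["pixels"][80:250,180:400,::-1],(660,510),interpolation=cv2.INTER_CUBIC))
d=pick(bot.regions_of("block",S),(284,170))
if d is not None:
    T=None; x=bot.state()["position"]*1e3
    print(d.sum(),np.argwhere(d).mean(0))
E
```

```text
7.32 [ 0.5022 -0.0635  0.1317] F [-1.1  0.8 -4.9] gap 0.039 yaxis 90.28 down [-0.001  0.    -1.   ] j6 -7.5
1117 [163.31871083 279.59176365]
```

View pics/g6.png

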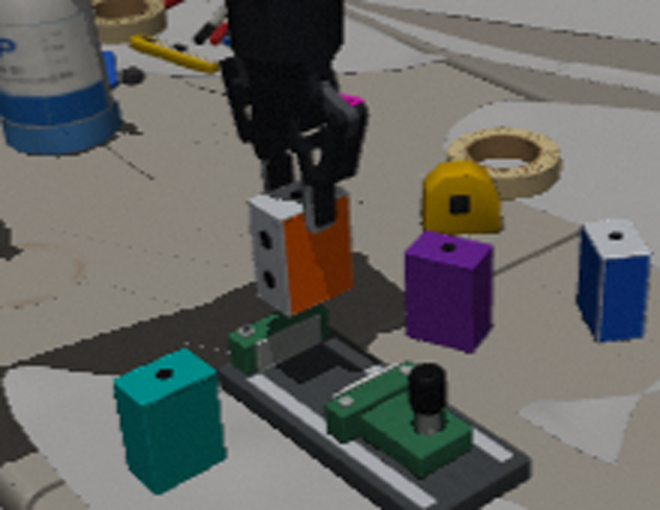

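Run:
```python
from st import *
S=bot.capture("scene"); p=S["pixels"].astype(int)
d=pick(bot.regions_of("block",S),(284,170))
dark=(p.sum(2)<210).astype(np.uint8); dark[:146]=1; ex=cv2.dilate(dark,np.ones((3,3)))
ex[160:]=0; m=d.astype(float)
def c(q): return (np.abs(paint(S,[place(BLK,q[0]/1e3,q[1]/1e3,np.radians(q[2]),.0895)])-m)*(1-ex)).sum()
r=minimize(c,[502,-63.5,180],method="Nelder-Mead",options=dict(initial_simplex=np.array([502,-63.5,180])+np.array([[0,0,0],[8,0,0],[0,8,0],[0,0,6]]))); print(r.x,r.fun,c([502.2,-63.5,180.3]))
k=6; im=cv2.resize(S["pixels"][130:240,240:370,::-1],None,fx=k,fy=k,interpolation=cv2.INTER_CUBIC)
q=(503.4,-129.3,.27)
P=[place(BLK,.5022,-.0635,np.pi,.0895)]
J=[box([-.05,-.12,.02],[.05,.12,.02]),box([-.03,.09,.02],[.03,.09,.048]),box([-.03,-.01+.013,.02],[.03,-.01+.013,.048])]+[knob(.013)]
P+=[place(j,q[0]/1e3,q[1]/1e3,np.radians(q[2])) for j in J]
for a in P: cv2.polylines(im,[cv2.convexHull(((proj(S,a)+.5-[240,130])*k).astype(np.int32))],True,(0,255,255),1)
cv2.imwrite("pics/g7.png",im[:600])
```

```text
[503.23030502 -61.76619577 179.71561952] 34.25 42.1875
```

View pics/g7.png

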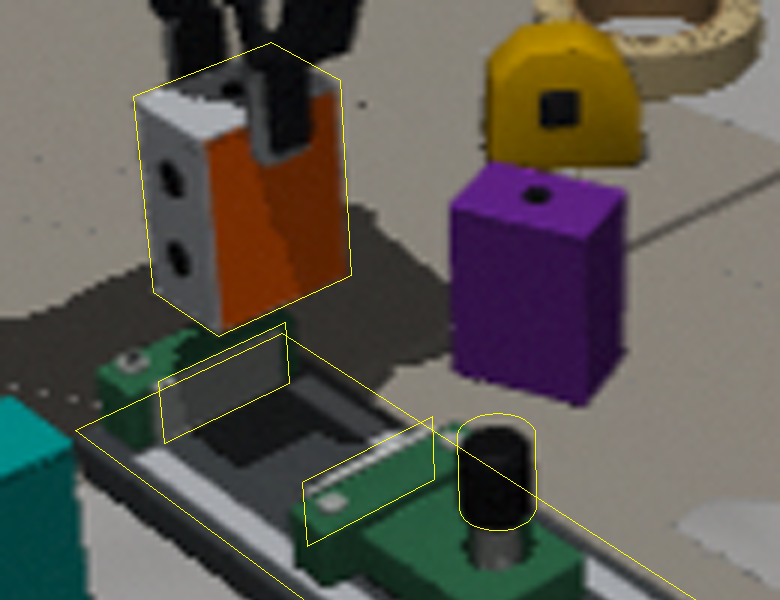

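Request:
{"name": "step_arm", "arguments": {
  "moves": [
    [0,-1,-12,0,0,0,0.3],
    [0,-1,-27,0,0,0,0.3],
    [0,-1,-42,0,0,0,0.3],
    [0,-1,-55,0,0,0,0.3],
    [0,-1,-62,0,0,0,0.3],
    [0,-1,-66,0,0,0,0.3],
    [0,-1,-68,0,0,0,0.3],
    [0,-1,-68,0,0,0,0.3]
  ]
}}

```text
time: 8.18
position: [0.5023, -0.0646, 0.0638]
ee_rot: [164.6, 90.0, 164.6]
contact_force: [-0.5, -0.2, -3.3]
finger_gap: 0.0389
```

Request:
{"name": "step_arm", "arguments": {
  "moves": [
    [0,0,-1,0,0,0,0.3],
    [0,0,-1,0,0,0,0.3]
  ]
}}

```text
time: 8.35
position: [0.5027, -0.0646, 0.0635]
ee_rot: [-5.4, 89.9, -5.4]
contact_force: [-0.5, 0.0, -3.1]
finger_gap: 0.0391
```

Request:
{"name": "step_arm", "arguments": {
  "moves": [
    [0,0,-1,0,0,0,0.3],
    [0,0,-1,0,0,0,0.3]
  ]
}}

```text
time: 8.52
position: [0.5028, -0.0646, 0.0625]
ee_rot: [-7.2, 89.9, -7.2]
contact_force: [0.8, -0.6, -0.6]
finger_gap: 0.0387
```

Request:
{"name": "step_arm", "arguments": {
  "moves": [
    [0,0,-1,0,0,0,0.3],
    [0,0,-1,0,0,0,0.3]
  ]
}}

```text
time: 8.68
position: [0.5029, -0.0647, 0.0624]
ee_rot: [-7.3, 89.9, -7.3]
contact_force: [-1.7, 0.0, 6.8]
finger_gap: 0.0384
```

Request:
{"name": "step_arm", "arguments": {
  "moves": [
    [0,0,0,0,0,0,0.6],
    [0,0,0,0,0,0,0.75],
    [0,0,0,0,0,0,0.75],
    [0,0,15,0,0,0,0.75],
    [0,0,40,0,0,0,0.75],
    [0,0,75,0,0,0,0.75],
    [0,0,110,0,0,0,0.75],
    [0,0,110,0,0,0,0.75]
  ]
}}

```text
time: 9.35
position: [0.5045, -0.0648, 0.1778]
ee_rot: [-7.4, 89.5, -7.4]
contact_force: [1.4, -0.0, 0.3]
finger_gap: 0.0638
```

Request:
{"name": "step_arm", "arguments": {
  "moves": [
    [0,-20,0,0,0,-7,0.75],
    [0,-40,0,0,0,-14,0.75],
    [0,-60,0,0,0,-21,0.75],
    [0,-80,0,0,0,-28,0.75],
    [0,-100,0,0,0,-35,0.75],
    [0,-120,0,0,0,-42,0.75],
    [0,-132,0,0,0,-48,0.75],
    [0,-132,0,0,0,-54,0.75]
  ]
}}

```text
time: 10.02
position: [0.5023, -0.1986, 0.1706]
ee_rot: [-60.8, 90.0, -115.2]
contact_force: [-0.5, 0.3, 0.3]
finger_gap: 0.0639
```

Request:
{"name": "step_arm", "arguments": {
  "moves": [
    [0,0,0,0,0,-7,0.75],
    [0,0,0,0,0,-14,0.75],
    [0,0,0,0,0,-21,0.75],
    [0,0,0,0,0,-28,0.75],
    [0,0,0,0,0,-35,0.75],
    [0,0,0,0,0,-36,0.75],
    [0,0,0,0,0,-36,0.75]
  ]
}}

```text
time: 10.6
position: [0.5024, -0.1965, 0.1709]
ee_rot: [138.5, 90.0, 48.7]
contact_force: [0.0, -0.6, 0.6]
finger_gap: 0.064
```

```bash
cat > look.py <<'E'
from st import *
import sys
v=float(sys.argv[1]); name=sys.argv[2]; by=float(sys.argv[3])
st(); S=bot.capture("scene"); T=bot.capture("top")
k=6; q=(.5034,-.1293,np.radians(.27)); out=[]
P=[place(BLK,.503,by,np.pi,.02)]+[place(j,*q) for j in [box([-.03,.09,.02],[.03,.09,.048]),box([-.03,-.01+v,.02],[.03,-.01+v,.048]),knob(v)]]
for p,(x,y,w,h) in((S,(250,140,130,100)),(T,(280,200,130,65))):
    im=cv2.resize(p["pixels"][y:y+h,x:x+w,::-1],None,fx=k,fy=k,interpolation=cv2.INTER_CUBIC)
    for a in P: cv2.polylines(im,[cv2.convexHull(((proj(p,a)+.5-[x,y])*k).astype(np.int32))],True,(0,255,255),1)
    out.append(im)
cv2.imwrite(name,cv2.resize(np.vstack(out),None,fx=.6,fy=.6,interpolation=cv2.INTER_AREA))
E
python3 look.py .013 pics/k1.png -.0637
```

```text
10.6 [ 0.5024 -0.1965  0.1709] F [ 0.  -0.6  0.6] gap 0.064 yaxis 0.13 down [ 0.  0. -1.] j6 68.5
```

View pics/k1.png

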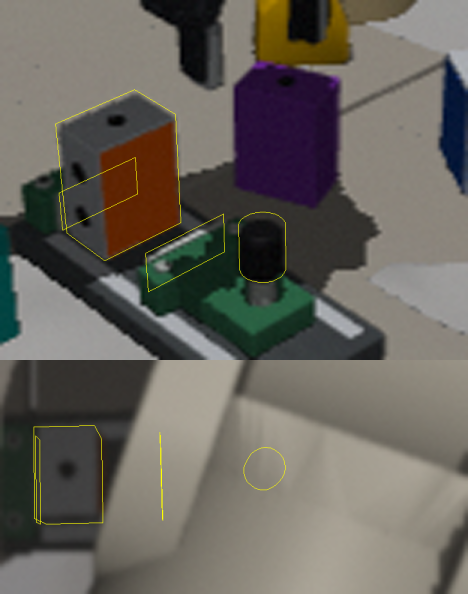

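Request:
{"name": "step_arm", "arguments": {
  "moves": [
    [1,-2,-20,0,0,0,0.75],
    [1,-2,-45,0,0,0,0.75],
    [1,-2,-70,0,0,0,0.75],
    [1,-2,-90,0,0,0,0.75],
    [1,-2,-105,0,0,0,0.75],
    [1,-2,-113,0,0,0,0.75],
    [1,-2,-117,0,0,0,0.75],
    [1,-2,-117,0,0,0,0.75]
  ]
}}

```text
time: 11.37
position: [0.5032, -0.1985, 0.0536]
ee_rot: [-113.0, 90.0, 157.1]
contact_force: [-0.1, -0.0, 0.1]
finger_gap: 0.0641
```

Request:
{"name": "step_arm", "arguments": {
  "moves": [
    [0,0,0,0,0,0,0.5],
    [0,0,0,0,0,0,0.35],
    [0,0,0,0,0,0,0.2],
    [0,0,0,0,0,0,0.2],
    [0,0,0,0,0,0,0.2],
    [0,0,0,0,0,0,0.2]
  ],
  "squeeze": 30
}}

```text
time: 11.87
position: [0.5019, -0.1988, 0.0552]
ee_rot: [-68.7, 89.9, -158.7]
contact_force: [-11.2, 0.0, 10.7]
finger_gap: 0.0241
```

```bash
python3 look.py .010 pics/k2.png -.0637
```

```text
11.87 [ 0.5019 -0.1988  0.0552] F [-11.2   0.   10.7] gap 0.0241 yaxis -0.01 down [-0.002 -0.001 -1.   ] j6 68.5
```

View pics/k2.png

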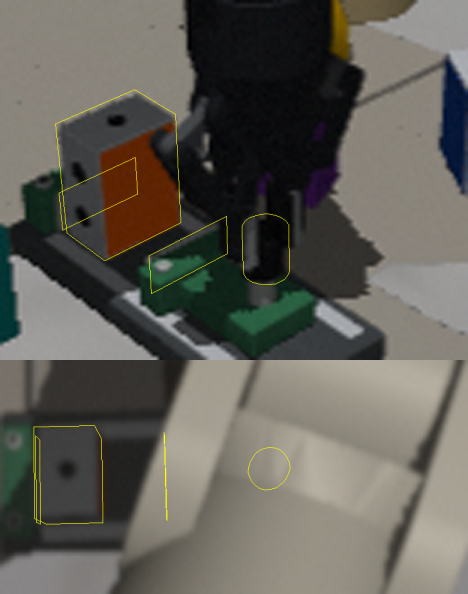

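Request:
{"name": "step_arm", "arguments": {
  "moves": [
    [-1,2,1.5,0,0,0,0.2],
    [-1,6,1.5,0,0,0,0.2],
    [-1,11,1.5,0,0,0,0.2],
    [-1,16,1.5,0,0,0,0.2],
    [-1,21,1.5,0,0,0,0.2],
    [-1,26,1.5,0,0,0,0.2],
    [-1,30,1.5,0,0,0,0.2],
    [-1,30,1.5,0,0,0,0.2]
  ]
}}

```text
time: 12.63
position: [0.5016, -0.1678, 0.0554]
ee_rot: [-97.8, 89.9, 172.2]
contact_force: [-4.4, 1.5, 0.2]
finger_gap: 0.0241
```

Request:
{"name": "step_arm", "arguments": {
  "moves": [
    [0,3,0,0,0,0,0.2],
    [0,6,0,0,0,0,0.2],
    [0,9,0,0,0,0,0.2],
    [0,12,0,0,0,0,0.2],
    [0,12,0,0,0,0,0.2]
  ]
}}

```text
time: 13.05
position: [0.5016, -0.1563, 0.0554]
ee_rot: [-82.7, 89.9, -172.7]
contact_force: [-6.4, -0.4, -0.1]
finger_gap: 0.0241
```

Request:
{"name": "step_arm", "arguments": {
  "moves": [
    [0,1,0,0,0,0,0.2],
    [0,2,0,0,0,0,0.2],
    [0,3,0,0,0,0,0.2],
    [0,3,0,0,0,0,0.2]
  ]
}}

```text
time: 13.38
position: [0.5015, -0.154, 0.0554]
ee_rot: [-52.3, 89.9, -142.3]
contact_force: [-6.9, -5.5, -0.9]
finger_gap: 0.0237
```

Request:
{"name": "step_arm", "arguments": {
  "moves": [
    [0,0.7,0,0,0,0,0.2],
    [0,1.4,0,0,0,0,0.2],
    [0,1.4,0,0,0,0,0.2]
  ]
}}

```text
time: 13.63
position: [0.5015, -0.1527, 0.0554]
ee_rot: [-50.5, 89.9, -140.6]
contact_force: [-4.6, -5.8, -0.8]
finger_gap: 0.0242
```

Request:
{"name": "step_arm", "arguments": {
  "moves": [
    [0,0.7,0,0,0,0,0.2],
    [0,1.4,0,0,0,0,0.2],
    [0,1.4,0,0,0,0,0.2]
  ]
}}

```text
time: 13.88
position: [0.5015, -0.1514, 0.0554]
ee_rot: [-49.4, 89.9, -139.4]
contact_force: [-5.9, -5.4, -0.3]
finger_gap: 0.0237
```

Request:
{"name": "step_arm", "arguments": {
  "moves": [
    [0,0.7,0,0,0,0,0.2],
    [0,1.4,0,0,0,0,0.2],
    [0,1.4,0,0,0,0,0.2]
  ]
}}

```text
time: 14.13
position: [0.5015, -0.1506, 0.0554]
ee_rot: [-31.4, 89.8, -121.5]
contact_force: [-6.1, -9.8, -1.9]
finger_gap: 0.024
```

Request:
{"name": "step_arm", "arguments": {
  "moves": [
    [0,0.7,0,0,0,0,0.2],
    [0,1.4,0,0,0,0,0.2],
    [0,1.4,0,0,0,0,0.2]
  ]
}}

```text
time: 14.38
position: [0.5015, -0.1506, 0.0554]
ee_rot: [-17.9, 89.7, -108.0]
contact_force: [-6.2, -16.1, -2.2]
finger_gap: 0.0239
```

Request:
{"name": "step_arm", "arguments": {
  "moves": [
    [0,0.7,0,0,0,0,0.2],
    [0,1.4,0,0,0,0,0.2],
    [0,1.4,0,0,0,0,0.2]
  ]
}}

```text
time: 14.63
position: [0.5015, -0.1506, 0.0555]
ee_rot: [-12.0, 89.5, -102.2]
contact_force: [-6.0, -24.1, -4.0]
finger_gap: 0.0241
```

Request:
{"name": "step_arm", "arguments": {
  "moves": [
    [0,0,0,0,0,0,0.4],
    [0,0,0,0,0,0,0.6],
    [0,0,0,0,0,0,0.75],
    [0,0,0,0,0,0,0.75],
    [0,0,0,0,0,0,0.75]
  ]
}}

```text
time: 15.05
position: [0.5027, -0.1462, 0.0557]
ee_rot: [109.1, 90.0, 19.1]
contact_force: [0.3, -0.8, 0.8]
finger_gap: 0.064
```

Request:
{"name": "step_arm", "arguments": {
  "moves": [
    [0,0,15,0,0,0,0.75],
    [0,0,40,0,0,0,0.75],
    [0,0,75,0,0,0,0.75],
    [0,0,110,0,0,0,0.75],
    [0,-35,130,0,0,0,0.75],
    [0,-75,130,0,0,0,0.75],
    [0,-115,130,0,0,0,0.75],
    [0,-155,130,0,0,0,0.75]
  ]
}}

```text
time: 15.72
position: [0.5027, -0.303, 0.1863]
ee_rot: [68.4, 89.9, -21.5]
contact_force: [0.1, 0.3, -0.0]
finger_gap: 0.064
```

Request:
{"name": "step_arm", "arguments": {
  "moves": [
    [-20,-35,0,0,0,0,0.75],
    [-40,-70,0,0,0,0,0.75],
    [-60,-105,0,0,0,0,0.75],
    [-60,-105,0,0,0,0,0.75]
  ]
}}

```text
time: 16.05
position: [0.4392, -0.4115, 0.1849]
ee_rot: [-44.1, 89.9, -134.4]
contact_force: [0.5, 0.3, 0.8]
finger_gap: 0.0643
```

```bash
python3 look.py .060 pics/k3.png -.0593
python3 - <<'E'
from st import *
T=bot.capture("top")
b=[d for d in bot.regions_of("blue_block",T) if d["box"][3]<190][0]["pixels"]
print("blue",fitbox([(T,b)],(744,-149,(60,),0)))
m=pick(bot.regions_of("block",T),(302,232))
print("orange",fitbox([(T,m)],(503,-59,(180,),.02)))
E
```

```text
16.05 [ 0.4392 -0.4115  0.1849] F [0.5 0.3 0.8] gap 0.0643 yaxis -0.27 down [-0.001 -0.001 -1.   ] j6 47.2
blue (array([ 745.03635071, -149.72477115,   60.52022604]), np.float64(33.125))
orange (array([504.55875467, -60.05227942, 180.82527757]), np.float64(31.4375))
```

View pics/k3.png

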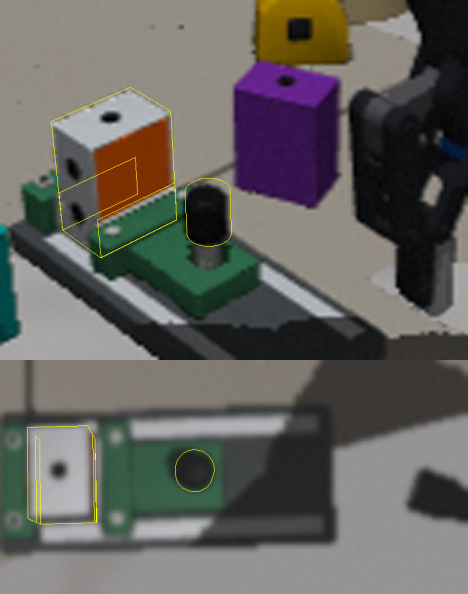

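```bash
python3 -c "
from station import bot
print(bot.job_done())"
```

```text
the job is handed in; nothing more can be done
None
```

The orange block is turned a quarter turn and clamped between the jaws with its bare metal ends exposed. I handed the job in at about 16 s, with the gripper open and well clear of everything.

- **What I did:** I gripped the block across its orange faces, lifted it, turned it 90° and set it back on the bed. I then gripped the black knob and slid the jaw until it stopped moving. The push had risen to about 24 N by then, and I let go and backed off.
- **Fit in the jaws:** The last pictures show both jaws on the orange faces. From the top camera the block centre is at x = 504.6 mm. My two fits put the fixture's centre at 503.4 and 504.6 mm, so the block is within about 1 mm of midway along the jaws.
- **Blue block:** It stands where it was. Its measured position before and after differs by about 1 mm, which is within measuring error.
- **What disagreed:** The reported tool height put the fingertips about 35 mm lower than the pictures showed. I set heights by the pictures and contact force instead, so the block was held by only about the top 20 mm, and it did not visibly slip. One travel move also stopped about 14 mm short because I asked for steps above the per-row limit, and I corrected it before gripping.
- **Over budget:** I viewed 12 pictures, two more than the 10 allowed.

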